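# Lock a battery box cover with a quarter-turn stud

## Robot

A 6-joint arm with a two-finger parallel gripper is mounted at the origin on a cart in front of the work surface, level with it; the furniture and walls round the work are solid. World frame = base frame: x ahead of the robot, y to its left, z up, the work surface at z = 0. Lengths are in mm, angles in rad, forces in N, time in s.
With the tool pointing down it reaches from about 275 to 1000 mm from the base axis. Payload 8.4 kg.
Tool frame: the origin (TCP) lies at the very end of the fingers, on their centre line; the grasp point (between the pads) lies 19 mm behind it; z points along the fingers, y is the direction in which the jaws open and shut (so a half turn about z gives the same grasp; the last joint's range is limited). The gripper opens to 85 mm and grips with 20 to 120 N. Pads are 22 mm wide; open, the fingers measure 114 mm over their backs; the gripper's body (76 mm by 85 mm) begins 54 mm behind the grasp point. The pads swing forward as they close: fully open they stand 13 mm farther back than shut.
Start: joints at [1.186, 0.353, 1.633, -0, 1.155, -0.002], TCP at [233.448, 579.767, 231.281] pointing down, gripper open.
Joint ranges: [-2.63, 2.63], [-0.92, 2.1], [0.06, 2.66], [-1.3, 4.44], [0, 2.69], [-3.02, 3.02]. Speed limits (rad/s): [2.22, 2.22, 2.79, 3.14, 3.14, 3.14].

## Interface

Orientations are given as [roll, pitch, yaw] about the fixed x, y, z axes, in that order (R = Rz(yaw) Ry(pitch) Rx(roll)).
In Python, from rig import r gives the robot as it stands.
- The arm moves only by the tool move_arm, never from a script. Its argument "increments" is a list of rows, each an object of numbers: "tx", "ty", "tz": the shift along the tool's x, y, z in cm; "rx", "ry", "rz": the turn, a rotation vector about the tool's x, y, z in degrees; "gripper": the gripper's target within -1 to 1 (fully open at 1, half-way at 0, shut at -1). A call has 1 to 12 rows; each row shifts and turns the commanded pose from where the row before left it, along the tool's axes as they then stand; what a row does not reach is not made up. A row lasts 1/10 s, in which the tool goes at most 50 mm and 8.59 degrees, less where a joint would pass 70% of its speed; a pose out of reach is approached as far as the arm can. A call is refused whole if a number of a shift passes 5 or a number of a turn 8.59, either way. A call with a gripper value outside its range is refused whole. The fingers move at their own pace and stop on an object; "squeeze" is the grip in N (left out, the last holds). Time passes only in rows, so rows that do not move let the fingers close. It gives the time, the measured TCP pose, the force and the opening at its end, in the units of the state.
- r.sense(): the state, without advancing time (a new reading comes with each control period).
- r.grab_frame(name): name is "side" or "top" or "wrist"; returns (picture, depth): 400x640x3 uint8, red, green, blue; 400x640 float32, mm along the optical axis (not along the pixel's ray), 0 where there is no reading.
- r.camera_model(name): a dict with "fx", "fy", "cx", "cy" (pixels), "R" (3x3) and "t" (3): a world point X has camera coordinates R X + t; the wrist camera has in their place "hand_eye" (4x4, takes a point from camera to tool coordinates, whose origin is the TCP and whose axes are the flange's). Camera axes: x right, y down, z forward; pixel columns grow to the right and rows downward; lengths in mm; the calibration is good to about 2 mm. A picture is of the moment at which its call begins: read the wrist's pose just before it. camera_model takes no time and is no camera call.
- r.sign_off(): hands the job in, once; it reports no verdict.
Trained networks look in the newest picture that a camera, given by its name, has taken for a name from the list of things; names that differ only in an ending like _2 or _b are one class to them, and where a whole thing is asked for, a point or a joint stands for the part that bears it (a point fixed in the world has none). Each returns a list of dicts, best first, with "confidence" (0 to 1); they miss things now and then, are a little off and sometimes report something else, mostly with a low value. They report only what shows in the picture. A call takes as long as a camera call.
- r.cut_out(query, camera): "mask" (400x640 bool, what is visible of it) and "bbox" ([left, top, right, bottom] in pixels, round what is visible of it).
- r.place_of(query, camera): "location" ([row, column] in pixels: a listed point, or the origin of a listed thing).
The state is a dict: "clock": time; "qpos": joint angles; "qvel": joint speeds; "joint_efforts": joint torques, N m; "eef_pos": TCP position; "tcp_rot": TCP orientation; "contact_force": force on the tool from outside, world axes, zero at the start; "wrist_torque": the same for the moment, N m; "opening": opening from 0.0 (shut) to 1.0 (fully open).
Only numpy, scipy, OpenCV 4.12 (cv2) and the standard library are available. Lean on these libraries where they do the work, as an engineer would, in place of code of your own. Each camera call takes 0.05 s, during which the arm holds its last target. There are 200 camera calls.

## Task

Take the wing-headed quarter-turn stud out of its wooden stand, put its cross-bar foot through the round hole in the battery box cover into the slot underneath, push it in against the springs and turn it a quarter turn clockwise (seen from above), then let go so that it stays locked and holds the cover down. The slot floats a few millimetres in its cage, sideways and in height, so feel for it and for the bottom, and never force the stud hard against the box.

Things in the scene. Friction and masses are not known exactly. Their poses are not given: they have to be found in the camera images.
- stud: Loose steel quarter-turn stud, 73 mm tall, 0.12 kg, upright; origin at the centre of its underside, z up. From the bottom: a square cross bar along its x axis (28 x 8 x 8 mm, z = 0 to 8 mm), an 8 mm shaft, a round flange (54 mm diameter, z = 40 to 45 mm), and a flat wing handle (40 mm along x, 12 mm thick along y, z = 45 to 73 mm). The same after a half turn about z.
- stud_handle (a point): Centre of the stud's wing handle, 59 mm above the stud's underside and 14 mm above the top of the flange; axes as the stud's (wing 40 mm along x, 12 mm thick along y: pinch it across y).
- stand: Fixed wooden block 85 x 75 x 50 mm, origin at the centre of its underside. The stud hangs in a square hole in its middle (34 x 34 mm, 44 mm deep) with its flange resting on the top.
- box: Fixed grey steel battery box, 180 (x) x 140 (y) mm, rim 72 mm high, origin at the centre of its underside, z up. Its sprung cover lies in its mouth; under the cover's round hole sits a steel receiver with a slot along the box's x axis.
- slot_nominal (a point): Nominal centre of the slot's mouth in the receiver's top face, 47 mm above the table, axes as the box's. The true slot is not measured: it floats up to 4 mm from here along each of x and y and 5 mm in z, held stiffly by friction. Slot 30.2 mm (x) by 10.2 mm (y), mouth bevelled 1.5 mm outward all round.
- slot_bottom_nominal (a point): Nominal bottom of the receiver, 20.5 mm below its top face, floating with it. The stud can turn (only clockwise from above, to a stop at 90 degrees) while its underside is 0 to 2.5 mm above this solid bottom. Once it is turned, the springs lift its bar up to 3 mm into a groove along the box's y axis, which locks it.
- panel_hole (a point): Centre of the round hole (42 mm diameter) in the top face of the aluminium cover (168 x 128 x 6 mm); 80 mm above the table while the cover is free. Moves down with the cover; axes as the box's. Two short dark marks on the cover at the +x and -x sides of the hole show the slot's direction.
- panel (a joint): How far the cover is pressed down, m: 0 free, at most 0.022. Springs push it up with 2 N at 0 and 0.5 N more for each mm. The stud's flange rests on the cover and presses it down. The stud can be turned from 6 to 16 mm down (depending on the receiver's height) to 2.5 mm deeper; once locked it holds the cover 3 to 13 mm down.

How it is judged:
By the outcome, as a careful person would: the job done as asked, in the order asked, and still so for the second after the job is handed in, with the robot touching nothing.
It also fails if it takes over 72 s, if anything falls off the work surface, if the arm or the gripper's body presses on something with over 40 N, if the wrist force passes 120 N, or if a joint passes its speed limit or range.

## Working session

There is one attempt and no reset: what is moved stays moved. The work goes in short steps, Python scripts to look and compute and a tool call to move; the robot and the scene stay as the last step left them, time stands still between calls to the robot, and variables do not carry over. Pictures are saved under pics/ and viewed, about 8 in all and at most 12, crops included, and the job is handed in when it is done.

Besides the shell and the picture viewer there is one more tool, called after "Emit:" by a JSON object that holds its "fn" and its "kwargs". move_arm: Moves the arm, as the interface text tells. Its arguments: {"type":"object","properties":{"increments":{"type":"array","items":{"type":"object","properties":{"tx":{"type":"number"},"ty":{"type":"number"},"tz":{"type":"number"},"rx":{"type":"number"},"ry":{"type":"number"},"rz":{"type":"number"},"gripper":{"type":"number"}}}},"squeeze":{"type":"number"}},"required":["increments"]}

```bash
mkdir -p pics; ls
cat > h.py <<'E'
import numpy as np, cv2
from rig import r
from scipy.spatial.transform import Rotation as Ro
def cam(n,s=None):
    m=r.camera_model(n)
    if 'hand_eye' in m:
        s=s or r.sense()
        T=np.eye(4);T[:3,:3]=Ro.from_euler('xyz',s['tcp_rot']).as_matrix();T[:3,3]=s['eef_pos']
        M=T@np.array(m['hand_eye'])
    else:
        W=np.eye(4);W[:3,:3]=m['R'];W[:3,3]=m['t'];M=np.linalg.inv(W)
    return m,M
def cloud(n,d,s=None):
    m,M=cam(n,s);v,u=np.mgrid[:400,:640]
    P=np.stack([(u-m['cx'])/m['fx']*d,(v-m['cy'])/m['fy']*d,d],-1)
    return P@M[:3,:3].T+M[:3,3]
def atz(n,rc,z,s=None):
    m,M=cam(n,s);d=M[:3,:3]@np.array([(rc[1]-m['cx'])/m['fx'],(rc[0]-m['cy'])/m['fy'],1])
    return M[:3,3]+d*(z-M[2,3])/d[2]
E
python3 - <<'E'
from h import *
s=r.sense();print(s)
for n in ['top','side']:
    im,d=r.grab_frame(n);cv2.imwrite(f'pics/{n}0.png',im[:,:,::-1])
    for q,z in [('stud_handle',59+10),('stand',0),('box',0),('panel_hole',80),('stud',10),('slot_nominal',47)]:
        for o in r.place_of(q,n)[:2]: print(n,q,o['confidence'],np.round(o['location'],1),np.round(atz(n,o['location'],z),1))
    C=cloud(n,d)
    for q in ['stud','stand','box','panel']:
        for o in r.cut_out(q,n)[:1]:
            m=o['mask']&(d>0);P=C[m];print(q,o['confidence'],o['bbox'],m.sum(),np.percentile(P,[1,50,99],axis=0).round(0).tolist())
E
```

```text
pics
{'clock': 0.0, 'qpos': array([ 1.18561884e+00,  3.53607294e-01,  1.63416750e+00, -1.95360651e-05,
        1.15521043e+00, -2.41589687e-03]), 'qvel': array([-5.67821940e-04,  2.27208078e-04,  5.32236864e-05, -2.46550848e-04,
        5.05951251e-04, -6.02190197e-04]), 'joint_efforts': array([ 2.62518970e-04, -6.05251265e+01, -3.42063975e+01,  1.48395579e-04,
        9.47505527e-03, -1.24887688e-05]), 'eef_pos': array([233.25540902, 579.30631647, 230.57292904]), 'tcp_rot': array([-3.14020005e+00,  1.44978104e-05,  2.75883897e+00]), 'contact_force': array([-0.29235188, -0.34865487, -0.13454996]), 'wrist_torque': array([-0.03078821, -0.01466419, -0.02163952]), 'opening': 1.0041870431214064}
top stud_handle 0.75 [236.9 198.6] [497.8 248.   69. ]
top stud_handle 0.22 [219.6 379.5] [525.4 -93.5  69. ]
top stand 0.65 [240.4 206. ] [495.3 247.9   0. ]
top box 0.76 [221.6 376.4] [528.3 -98.2   0. ]
top panel_hole 0.82 [217.6 385.2] [ 527.9 -102.6   80. ]
top stud 0.62 [235.2 206.1] [505.1 245.8  10. ]
top slot_nominal 0.98 [219.2 377.9] [528.4 -94.   47. ]
stud 0.81 [188.3, 221.6, 212.0, 2
[... 580 characters left out ...]
 0.55 [285.3 349.3] [524.8 -99.6   0. ]
side panel_hole 0.74 [255.2 351.7] [ 525.4 -104.    80. ]
side stud 0.71 [182.9 262. ] [501.4 247.8  10. ]
side stud 0.64 [255.1 352.1] [562.4 -46.3  10. ]
side slot_nominal 0.94 [267.8 349.9] [ 524.3 -100.9   47. ]
stud 0.68 [247.2, 155.4, 272.4, 172.0] 400 [[474.0, 219.0, 50.0], [497.0, 239.0, 60.0], [523.0, 265.0, 84.0]]
stand 0.91 [236.1, 156.6, 286.6, 202.0] 1267 [[456.0, 205.0, 0.0], [488.0, 211.0, 37.0], [542.0, 279.0, 53.0]]
box 0.89 [289.9, 222.1, 420.1, 328.3] 9993 [[424.0, -189.0, 2.0], [516.0, -137.0, 79.0], [619.0, -21.0, 82.0]]
panel 0.37 [290.5, 221.5, 422.4, 325.5] 9939 [[424.0, -189.0, 3.0], [515.0, -137.0, 79.0], [619.0, -21.0, 82.0]]
```

Run:
```python
from h import *
a=cv2.imread('pics/top0.png');b=cv2.imread('pics/side0.png')
A=cv2.resize(a[140:300,160:460],None,fx=2.6,fy=2.6,interpolation=2)[:300,:780];A=cv2.resize(a[160:280,160:460],(780,312),interpolation=2);B=cv2.resize(b[140:340,200:440],(345,287),interpolation=2)
o=np.zeros((600,780,3),np.uint8);o[:312]=A;o[312:599,:345]=B;o[312:562,380:780]=cv2.resize(a,(400,250));cv2.imwrite('pics/c0.png',o)
s=r.sense()
h=np.array([495,243,0]);R=Ro.from_euler('xyz',s['tcp_rot']).as_matrix()
print(R.T@(h-s['eef_pos'])/10)
m,M=cam('wrist',s);print(np.array(m['hand_eye']).round(2),m['fx'])
```

```text
[-36.84102914 -21.46891924  23.12753942]
[[   0.     -0.95   -0.32   82.23]
 [   1.      0.      0.      0.23]
 [  -0.     -0.32    0.95 -140.72]
 [   0.      0.      0.      1.  ]] 276.88350703331423
```

View pics/c0.png

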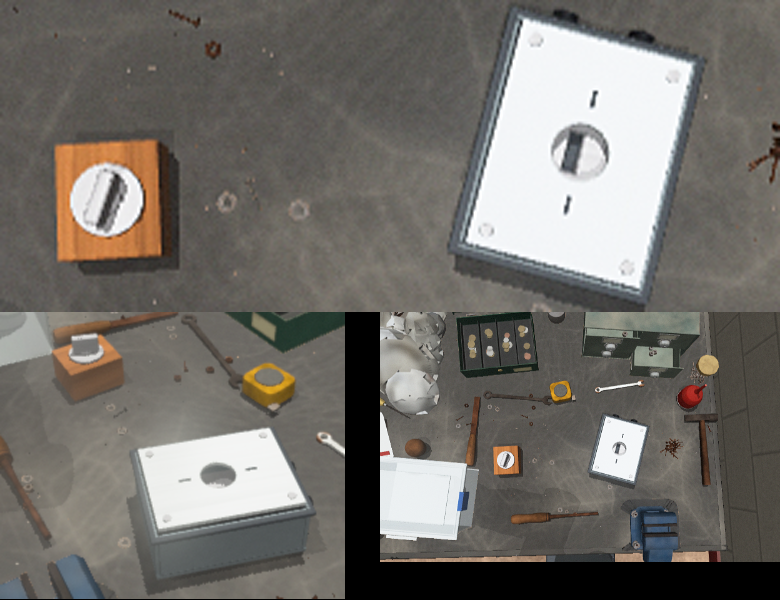

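Run:
```python
from h import *
for n in ['top','side']:
    im,d=r.grab_frame(n);C=cloud(n,d)[d>0]
    print(n)
    for x in range(150,800,50):
        print(x,[int(np.percentile(C[(abs(C[:,0]-x)<25)&(abs(C[:,1]-y)<25),2],98)) if ((abs(C[:,0]-x)<25)&(abs(C[:,1]-y)<25)).sum()>5 else -1 for y in range(650,-300,-50)])
s=r.sense();print(cam('top')[1][:3,3],cam('side')[1][:3,3])
im,d=r.grab_frame('wrist');cv2.imwrite('pics/w0.png',im[:,:,::-1])
```

```text
top
150 [-1, -1, -1, -1, -1, -1, -1, -1, -1, -1, -1, -1, -1, -1, -1, -1, -1, -1, -1]
200 [5, 4, 4, 5, 5, 5, 4, 4, 4, 4, 4, 4, 4, 4, 4, 7, 102, 105, 105]
250 [3, 4, 4, 4, 4, 4, 3, 3, 3, 4, 3, 3, 3, 3, 3, 4, 122, 122, 122]
300 [2, 3, 159, 159, 159, 159, 158, 4, 27, 30, 30, 26, 17, 3, 4, 3, 122, 123, 123]
350 [-1, -1, 163, 163, 163, 163, 164, 3, 20, 27, 28, 24, 20, 20, 18, 8, 120, 121, 119]
400 [-1, -1, 163, 163, 163, 163, 165, 3, 3, 4, 3, 3, 3, 3, 3, 4, 71, 3, 3]
450 [-1, -1, 163, 163, 163, 163, 160, 52, 53, 51, 3, 3, 3, 80, 82, 83, 82, 3, 3]
500 [21, 19, 159, 159, 159, 159, 158, 52, 85, 54, 5, 3, 3, 80, 83, 82, 82, 3, 22]
550 [33, 31, 62, 60, 4, 5, 27, 51, 52, 51, 3, 3, 3, 68, 82, 83, 83, 74, 30]
600 [47, 45, 4, 4, 4, 5, 20, 4, 3, 6, 4, 3, 3, 3, 82, 82, 82, 80, 3]
650 [54, 63, 69, 61, 4, 6, 13, 4, 3, 5, 6, 3, 3, 3, 72, 71, 3, 3, 3]
700 [62, 97, 104, 96, 56, 8, 11, 8, 7, 8, 8, 35, 35, 3, 3, 3, 3, 2, 3]
750 [70, 117, 112, 104, 65, 3, 4, 5, 3, 3, 3, 35, 35, 3, 7, 7, 7, 86, 94]
side
150 [-743, -744, -743, -744, -742, -1, -1, -1, -1, -1, 1, 2, 1, 1, 1, 1, 44, -1, -1]
200 [3, 3, 378, 348, 2
[... 282 characters left out ...]
120, 121, 120]
400 [-1, 160, 162, 161, 162, 162, 163, 2, 2, 2, 2, 2, 2, 2, 2, 2, 72, 2, 2]
450 [-1, 160, 162, 162, 162, 161, 157, 50, 51, 50, 2, 2, 2, 80, 81, 81, 81, 2, 2]
500 [-1, 158, 158, 158, 157, 157, 157, 51, 83, 54, 6, 2, 2, 81, 82, 82, 81, 2, 20]
550 [35, 31, 60, 58, 2, 3, 26, 51, 52, 50, 2, 2, 2, -1, 81, 81, 81, 74, 31]
600 [49, 45, 3, 3, 2, 4, 19, 2, 2, 6, 6, 2, 2, -1, 83, 82, 82, 79, 2]
650 [56, 59, 69, 59, 2, 6, 12, 3, 2, 6, 7, 2, 2, 2, 73, 72, 2, 2, 2]
700 [26, 96, 103, 94, 58, 8, 10, 7, 7, 7, 9, 34, 34, 2, 4, 2, 2, 2, 2]
750 [98, 116, 113, 103, 67, 3, 2, 6, 2, 2, 2, 35, 34, 2, 7, 7, 7, 77, 94]
[434.64237383  53.04565587 972.39051801] [ 231.61374588 -572.53171865  647.77664688]
```

View pics/w0.png

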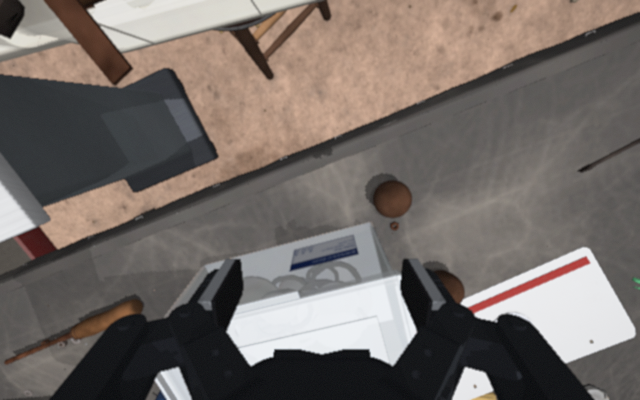

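Emit:
{"fn": "move_arm", "kwargs": {"increments": [{"tx": -3.07, "ty": -1.79}, {"tx": -3.07, "ty": -1.79}, {"tx": -3.07, "ty": -1.79}, {"tx": -3.07, "ty": -1.79}, {"tx": -3.07, "ty": -1.79}, {"tx": -3.07, "ty": -1.79}, {"tx": -3.07, "ty": -1.79}, {"tx": -3.07, "ty": -1.79}, {"tx": -3.07, "ty": -1.79}, {"tx": -3.07, "ty": -1.79}, {"tx": -3.07, "ty": -1.79}, {"tx": -3.07, "ty": -1.79}]}}

```text
invalid input
```

Emit:
{"fn": "move_arm", "kwargs": {"increments": [{"tz": 2}, {"tz": 2}, {"tz": 1}, {}, {}]}}

```text
invalid input
```

Run:
```python
from h import *
s=r.sense();im,d=r.grab_frame('wrist');cv2.imwrite('pics/w1.png',im[:,:,::-1])
print(s['eef_pos'],s['tcp_rot'],s['contact_force'])
for q,z in [('stud_handle',69),('stud',10),('stand',0)]:
    for o in r.place_of(q,'wrist')[:2]: print(q,o['confidence'],o['location'],atz('wrist',o['location'],z,s).round(1))
C=cloud('wrist',d,s);z=C[...,2]
m=(d>0)&(z>77)&(z<92)&(np.hypot(C[...,0]-497,C[...,1]-243)<40)
P=C[m][:,:3];print(m.sum(),P.mean(0),np.percentile(P[:,2],[5,50,95]))
rect=cv2.minAreaRect(P[:,:2].astype(np.float32));print(rect)
w,v=np.linalg.eigh(np.cov(P[:,:2].T));print(w,np.degrees(np.arctan2(v[1,1],v[0,1])))
m=(d>0)&(z>45)&(z<62)&(np.hypot(C[...,0]-497,C[...,1]-243)<80);P=C[m];print(np.percentile(P,[1,50,99],axis=0), cv2.minAreaRect(P[:,:2].astype(np.float32)))
m=(d>0)&(z>120)&(C[...,1]>290);P=C[m];print(len(P)and np.percentile(P[:,1],[0,1,3]))
```

```text
[233.45275331 579.75480181 231.27381582] [-3.14157042e+00 -2.10752844e-06  2.75877125e+00] [-0.0174907   0.69356118 -0.52338138]<stdin>:8: RuntimeWarning: Mean of empty slice.
  ret = um.true_divide(
Traceback (most recent call last):
IndexError: index -1 is out of bounds for axis 0 with size 0
```

View pics/w1.png

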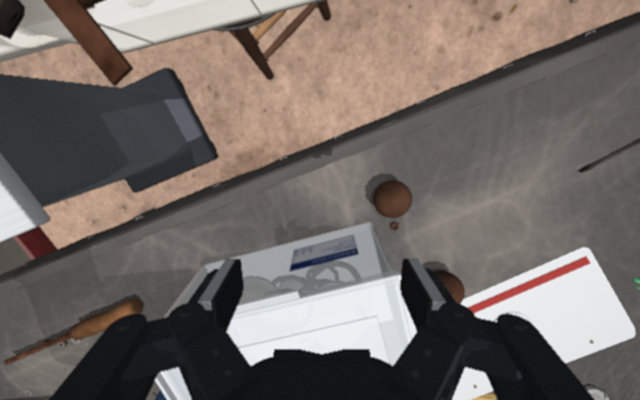

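The moves were refused, so the wrist view is unchanged: white box below, gripper fingers at (230,290) and (425,290). I'll retry with full rows.

Emit:
{"fn": "move_arm", "kwargs": {"increments": [{"tx": -3.07, "ty": -1.79, "tz": 0, "rx": 0, "ry": 0, "rz": 0, "gripper": 1}, {"tx": -3.07, "ty": -1.79, "tz": 0, "rx": 0, "ry": 0, "rz": 0, "gripper": 1}, {"tx": -3.07, "ty": -1.79, "tz": 0, "rx": 0, "ry": 0, "rz": 0, "gripper": 1}, {"tx": -3.07, "ty": -1.79, "tz": 0, "rx": 0, "ry": 0, "rz": 0, "gripper": 1}]}}

```text
clock: 1.85
eef_pos: [321.2, 466.4, 231.3]
tcp_rot: [3.142, 0.0, 2.759]
contact_force: [0.5, 0.4, -0.2]
opening: 1.006
```

Emit:
{"fn": "move_arm", "kwargs": {"increments": [{"tx": -3.07, "ty": -1.79, "tz": 0, "rx": 0, "ry": 0, "rz": 0, "gripper": 1}, {"tx": -3.07, "ty": -1.79, "tz": 0, "rx": 0, "ry": 0, "rz": 0, "gripper": 1}, {"tx": -3.07, "ty": -1.79, "tz": 0, "rx": 0, "ry": 0, "rz": 0, "gripper": 1}, {"tx": -3.07, "ty": -1.79, "tz": 0, "rx": 0, "ry": 0, "rz": 0, "gripper": 1}, {"tx": -3.07, "ty": -1.79, "tz": 0, "rx": 0, "ry": 0, "rz": 0, "gripper": 1}, {"tx": -3.07, "ty": -1.79, "tz": 0, "rx": 0, "ry": 0, "rz": 0, "gripper": 1}, {"tx": -3.07, "ty": -1.79, "tz": 0, "rx": 0, "ry": 0, "rz": 0, "gripper": 1}, {"tx": -3.07, "ty": -1.79, "tz": 0, "rx": 0, "ry": 0, "rz": 0, "gripper": 1}, {"tx": 0, "ty": 0, "tz": 2, "rx": 0, "ry": 0, "rz": 0, "gripper": 1}, {"tx": 0, "ty": 0, "tz": 2, "rx": 0, "ry": 0, "rz": 0, "gripper": 1}, {"tx": 0, "ty": 0, "tz": 0, "rx": 0, "ry": 0, "rz": 0, "gripper": 1}, {"tx": 0, "ty": 0, "tz": 0, "rx": 0, "ry": 0, "rz": 0, "gripper": 1}]}}

```text
clock: 3.05
eef_pos: [494.9, 242.9, 191.5]
tcp_rot: [-3.141, -0.0, 2.759]
contact_force: [0.4, 0.4, 0.6]
opening: 0.999
```

```bash
cat > w.py <<'E'
from h import *
import sys
s=r.sense();im,d=r.grab_frame('wrist');cv2.imwrite(f'pics/{sys.argv[1]}.png',im[:,:,::-1])
print(s['eef_pos'],s['tcp_rot'],s['contact_force'])
for q,z in [('stud_handle',69),('stud',10),('stand',0)]:
    for o in r.place_of(q,'wrist')[:2]: print(q,o['confidence'],o['location'],atz('wrist',o['location'],z,s).round(1))
C=cloud('wrist',d,s);z=C[...,2]
m=(d>0)&(z>77)&(z<92)&(np.hypot(C[...,0]-497,C[...,1]-243)<40)
P=C[m][:,:3]
if len(P):
    print(m.sum(),P.mean(0),np.percentile(P[:,2],[5,50,95]),cv2.minAreaRect(P[:,:2].astype(np.float32)))
    w,v=np.linalg.eigh(np.cov(P[:,:2].T));print(w,np.degrees(np.arctan2(v[1,1],v[0,1])))
m=(d>0)&(z>45)&(z<62)&(np.hypot(C[...,0]-497,C[...,1]-243)<80);P=C[m];print(np.percentile(P,[1,50,99],axis=0), cv2.minAreaRect(P[:,:2].astype(np.float32)))
m=(d>0)&(z>120)&(C[...,1]>290);P=C[m];print(len(P)and np.percentile(P[:,1],[0,1,3]))
E
python3 w.py w2
```

```text
[494.89895335 242.91719024 191.46179275] [-3.14112489e+00 -4.11658542e-04  2.75883367e+00] [0.42950756 0.40475323 0.59988021]
stud_handle 0.55 [198.5, 326.3] [498.3 247.2  69. ]
stud_handle 0.39 [332.0, 59.9] [ 535.2 -108.8   69. ]
stud 0.73 [185.0, 327.5] [500.9 248.9  10. ]
stand 0.81 [186.9, 325.6] [504.8 245.    0. ]
472 [500.36781082 247.3400775   80.78585912] [78.5883406  81.00818969 82.13400027] ((501.2677001953125, 246.96742248535156), (11.974406242370605, 39.18317794799805), 71.65751647949219)
[ 11.52169239 125.85935143] 161.97345266784308
[[459.60740849 209.66892586  46.74862114]
 [495.88694531 249.9868501   48.64561706]
 [543.62148737 283.843837    57.48113975]] ((502.0801086425781, 246.70184326171875), (85.57664489746094, 75.18488311767578), 2.5253946781158447)
[290.00637456 291.51571    294.76757682]
```

View pics/w2.png

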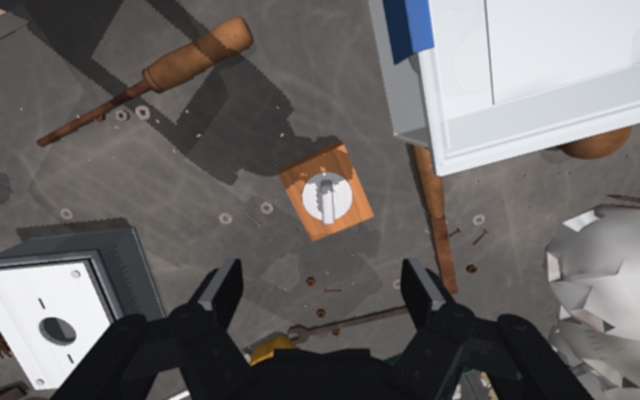

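The stand with the stud is at about (327,195) and the wing runs almost vertically in the image. The white box's corner at (440,170) is clear of the fingers.

Emit:
{"fn": "move_arm", "kwargs": {"increments": [{"tx": -0.41, "ty": 0.61, "tz": 0, "rx": 0, "ry": 0, "rz": 0, "gripper": 0}, {"tx": 0, "ty": 0, "tz": 2, "rx": 0, "ry": 0, "rz": -3.7, "gripper": 0}, {"tx": 0, "ty": 0, "tz": 2, "rx": 0, "ry": 0, "rz": 0, "gripper": 0}, {"tx": 0, "ty": 0, "tz": 2, "rx": 0, "ry": 0, "rz": 0, "gripper": 0}, {"tx": 0, "ty": 0, "tz": 0, "rx": 0, "ry": 0, "rz": 0, "gripper": 0}, {"tx": 0, "ty": 0, "tz": 0, "rx": 0, "ry": 0, "rz": 0, "gripper": 0}]}}

```text
clock: 3.85
eef_pos: [501.4, 247.3, 131.7]
tcp_rot: [-3.142, -0.0, 2.824]
contact_force: [-0.2, -0.6, -0.0]
opening: 0.494
```

```bash
python3 w.py w3
```

```text
[501.39333232 247.32545867 131.6611189 ] [-3.14154483e+00 -5.39157053e-05  2.82350993e+00] [-1.74725975e-01 -6.39631191e-01 -2.35867598e-04]
stud_handle 0.75 [216.3, 320.7] [498.8 248.   69. ]
stud 0.67 [198.0, 320.2] [502.  246.3  10. ]
stand 0.63 [194.8, 321.8] [502.2 247.9   0. ]
767 [500.33426946 247.32907063  80.67200177] [78.63597599 80.8467752  82.05520776] ((501.345947265625, 247.13267517089844), (11.699045181274414, 39.41011428833008), 71.21031951904297)
[ 11.71382592 126.67850274] 161.7790868079463
[[459.34036186 209.59547336  46.7636159 ]
 [494.13973624 250.69970345  48.62385022]
 [543.46156296 283.8613301   57.33045145]] ((501.86712646484375, 246.69313049316406), (85.66943359375, 75.26551818847656), 2.281731367111206)
[290.00372548 291.22650015 293.26339731]
```

View pics/w3.png

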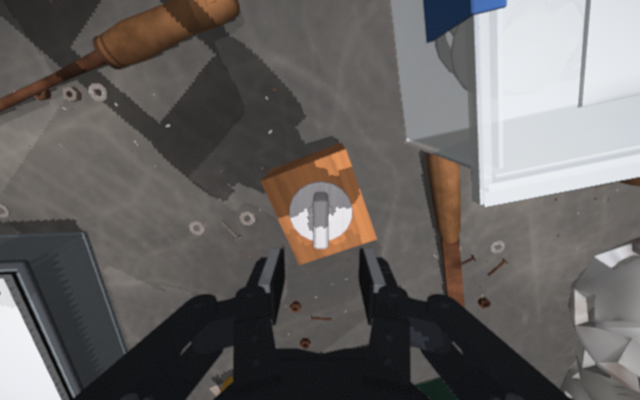

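The wing at (321,215) lines up between the fingers; descend and pinch.

Emit:
{"fn": "move_arm", "kwargs": {"squeeze": 90, "increments": [{"tx": 0, "ty": 0, "tz": 2, "rx": 0, "ry": 0, "rz": 0, "gripper": 0}, {"tx": 0, "ty": 0, "tz": 2, "rx": 0, "ry": 0, "rz": 0, "gripper": 0}, {"tx": 0, "ty": 0, "tz": 2, "rx": 0, "ry": 0, "rz": 0, "gripper": 0}, {"tx": 0, "ty": 0, "tz": 1.2, "rx": 0, "ry": 0, "rz": 0, "gripper": 0}, {"tx": 0, "ty": 0, "tz": 0, "rx": 0, "ry": 0, "rz": 0, "gripper": 0}, {"tx": 0, "ty": 0, "tz": 0, "rx": 0, "ry": 0, "rz": 0, "gripper": -0.5}]}}

```text
clock: 4.65
eef_pos: [501.4, 247.2, 59.8]
tcp_rot: [3.141, 0.0, 2.823]
contact_force: [0.6, 0.5, -0.5]
opening: 0.349
```

Emit:
{"fn": "move_arm", "kwargs": {"squeeze": 90, "increments": [{"tx": 0, "ty": 0, "tz": 0, "rx": 0, "ry": 0, "rz": 0, "gripper": -1}, {"tx": 0, "ty": 0, "tz": 0, "rx": 0, "ry": 0, "rz": 0, "gripper": -1}, {"tx": 0, "ty": 0, "tz": 0, "rx": 0, "ry": 0, "rz": 0, "gripper": -1}, {"tx": 0, "ty": 0, "tz": 0, "rx": 0, "ry": 0, "rz": 0, "gripper": -1}, {"tx": 0, "ty": 0, "tz": 0, "rx": 0, "ry": 0, "rz": 0, "gripper": -1}]}}

```text
clock: 5.15
eef_pos: [501.8, 247.4, 60.6]
tcp_rot: [3.14, 0.001, 2.823]
contact_force: [-0.8, -0.6, 7.4]
opening: 0.123
```

Emit:
{"fn": "move_arm", "kwargs": {"squeeze": 90, "increments": [{"tx": 0, "ty": 0, "tz": -0.5, "rx": 0, "ry": 0, "rz": 0, "gripper": -1}, {"tx": 0, "ty": 0, "tz": -1, "rx": 0, "ry": 0, "rz": 0, "gripper": -1}, {"tx": 0, "ty": 0, "tz": -2, "rx": 0, "ry": 0, "rz": 0, "gripper": -1}, {"tx": 0, "ty": 0, "tz": -2, "rx": 0, "ry": 0, "rz": 0, "gripper": -1}, {"tx": 0, "ty": 0, "tz": -3, "rx": 0, "ry": 0, "rz": 0, "gripper": -1}, {"tx": 0, "ty": 0, "tz": -3, "rx": 0, "ry": 0, "rz": 0, "gripper": -1}, {"tx": 0, "ty": 0, "tz": 0, "rx": 0, "ry": 0, "rz": 0, "gripper": -1}, {"tx": 0, "ty": 0, "tz": 0, "rx": 0, "ry": 0, "rz": 0, "gripper": -1}]}}

```text
clock: 5.95
eef_pos: [501.3, 247.2, 175.3]
tcp_rot: [3.14, 0.001, 2.823]
contact_force: [0.3, -0.0, -1.2]
opening: 0.12
```

Run:
```python
from h import *
s=r.sense();im,d=r.grab_frame('side');cv2.imwrite('pics/s1.png',cv2.resize(im[60:240,160:400,::-1],(800,600),interpolation=2))
print(s['eef_pos'],s['contact_force'],s['opening'])
im,d=r.grab_frame('top')
# box measurement from top + earlier frames
for n in ['top','side']:
    if n=='side': im,d=r.grab_frame('side')
    for q,z in [('panel_hole',80),('slot_nominal',47),('box',0)]:
        for o in r.place_of(q,n)[:1]: print(n,q,o['confidence'],o['location'],atz(n,o['location'],z).round(1))
    C=cloud(n,d);g=im.mean(2)
    m=(d>0)&(C[...,2]>75)&(C[...,2]<86)&(abs(C[...,0]-527)<110)&(abs(C[...,1]+98)<100)
    print(n,m.sum(),cv2.minAreaRect(C[m][:,:2].astype(np.float32)))
    mk=m&(g<110)&(np.hypot(C[...,0]-527,C[...,1]+100)<60)&(np.hypot(C[...,0]-527,C[...,1]+100)>27)
    print(C[mk].round(1).tolist())
```

```text
[501.32054756 247.19428265 175.29829175] [ 0.32110195 -0.01085786 -1.20265487] 0.11982711292014589
top panel_hole 0.86 [218.4, 382.8] [526.5 -98.   80. ]
top slot_nominal 0.39 [230.9, 186.0] [511.2 276.9  47. ]
top box 0.63 [221.2, 377.6] [ 529.1 -100.7    0. ]
top 5665 ((525.3583984375, -97.39024353027344), (145.06532287597656, 182.67703247070312), 74.95306396484375)
[[570.7, -109.3, 81.2], [570.3, -110.8, 83.3], [568.7, -109.2, 81.3], [567.5, -109.9, 76.9], [564.6, -108.6, 83.7], [563.4, -107.6, 78.5], [563.2, -109.2, 80.2], [561.4, -107.3, 79.6], [493.3, -87.4, 82.8], [491.6, -87.8, 79.7], [489.6, -87.4, 81.8], [487.9, -85.8, 79.6], [487.8, -87.4, 81.8], [486.1, -85.8, 79.5], [484.0, -85.2, 82.8]]
side panel_hole 0.62 [254.6, 351.2] [ 525.4 -102.4   80. ]
side slot_nominal 0.81 [266.9, 350.2] [525.9 -99.4  47. ]
side box 0.77 [284.0, 347.4] [523.4 -95.4   0. ]
side 5429 ((527.4454956054688, -99.32112121582031), (131.33734130859375, 168.7576904296875), 74.28620910644531)
[]
```

View pics/s1.png

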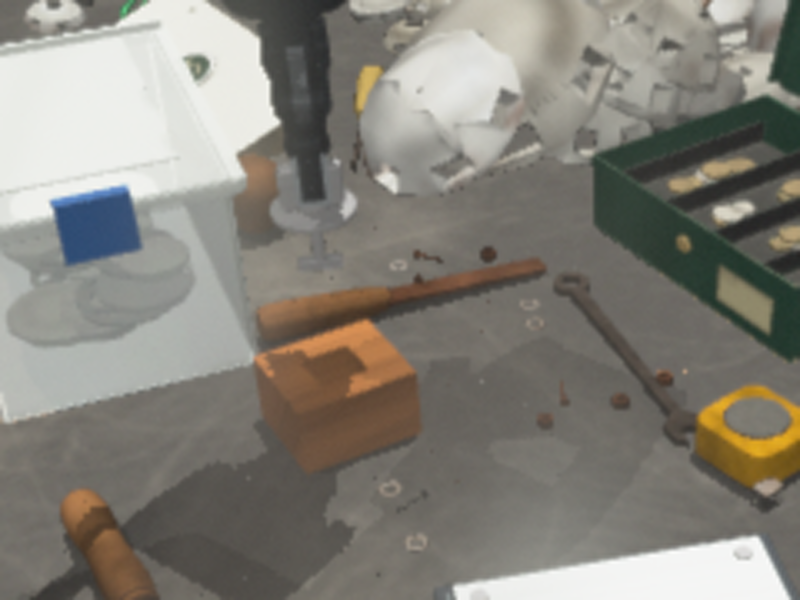

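The stud is held squarely, the foot at (320,262) is clear of the stand. Next: carry it over the box for a close look.

Emit:
{"fn": "move_arm", "kwargs": {"squeeze": 90, "increments": [{"tx": -1.45, "ty": -2.66, "tz": -0.15, "rx": 0, "ry": 0, "rz": 0, "gripper": -1}, {"tx": -1.45, "ty": -2.66, "tz": -0.15, "rx": 0, "ry": 0, "rz": 0, "gripper": -1}, {"tx": -1.45, "ty": -2.66, "tz": -0.15, "rx": 0, "ry": 0, "rz": 0, "gripper": -1}, {"tx": -1.45, "ty": -2.66, "tz": -0.15, "rx": 0, "ry": 0, "rz": 0, "gripper": -1}, {"tx": -1.45, "ty": -2.66, "tz": -0.15, "rx": 0, "ry": 0, "rz": 0, "gripper": -1}, {"tx": -1.45, "ty": -2.66, "tz": -0.15, "rx": 0, "ry": 0, "rz": 0, "gripper": -1}, {"tx": -1.45, "ty": -2.66, "tz": -0.15, "rx": 0, "ry": 0, "rz": 0, "gripper": -1}, {"tx": -1.45, "ty": -2.66, "tz": -0.15, "rx": 0, "ry": 0, "rz": 0, "gripper": -1}, {"tx": -1.45, "ty": -2.66, "tz": -0.15, "rx": 0, "ry": 0, "rz": 0, "gripper": -1}, {"tx": -1.45, "ty": -2.66, "tz": -0.15, "rx": 0, "ry": 0, "rz": 0, "gripper": -1}, {"tx": -1.45, "ty": -2.66, "tz": -0.15, "rx": 0, "ry": 0, "rz": 0, "gripper": -1}, {"tx": -1.45, "ty": -2.66, "tz": -0.15, "rx": 0, "ry": 0, "rz": 0, "gripper": -1}]}}

```text
clock: 7.6
eef_pos: [566.5, -111.8, 192.1]
tcp_rot: [-3.142, -0.0, 2.823]
contact_force: [0.1, -0.2, -1.8]
opening: 0.119
```

Emit:
{"fn": "move_arm", "kwargs": {"squeeze": 90, "increments": [{"tx": 0, "ty": 0, "tz": 0, "rx": 0, "ry": 0, "rz": -2.7, "gripper": -1}, {"tx": 0, "ty": 0, "tz": 0, "rx": 0, "ry": 0, "rz": 0, "gripper": -1}, {"tx": 0, "ty": 0, "tz": 0, "rx": 0, "ry": 0, "rz": 0, "gripper": -1}]}}

```text
clock: 7.9
eef_pos: [566.2, -110.4, 192.0]
tcp_rot: [3.142, -0.001, 2.869]
contact_force: [-0.4, -0.3, -2.1]
opening: 0.119
```

```bash
cat > b.py <<'E'
from h import *
import sys
s=r.sense();im,d=r.grab_frame('wrist');np.savez('pics/'+sys.argv[1],im=im,d=d);cv2.imwrite(f'pics/{sys.argv[1]}.png',im[:,:,::-1])
print(s['eef_pos'],s['tcp_rot'],s['contact_force'],s['qpos'][5])
for q,z in [('panel_hole',80),('slot_nominal',47)]:
    for o in r.place_of(q,'wrist')[:2]: print(q,o['confidence'],o['location'],atz('wrist',o['location'],z,s).round(1))
C=cloud('wrist',d,s);g=im.mean(2);rr=np.hypot(C[...,0]-527,C[...,1]+98)
m=(d>0)&(abs(C[...,2]-79)<4)&(rr<130)&(g>150);print('panel z',np.median(C[m][:,2]))
for a,b in [(28,60)]:
    k=(d>0)&(rr>a)&(rr<b)&(abs(C[...,2]-79)<5)&(g<110)
    n,l,st,ce=cv2.connectedComponentsWithStats(k.astype(np.uint8))
    for i in range(1,n):
        if st[i,4]>8: print('mark',st[i],ce[i],C[l==i].mean(0).round(1))
k=(d>0)&(C[...,2]<66)&(C[...,2]>15)&(rr<24)
print('in hole z pct',np.percentile(C[k][:,2],[2,10,25,50,75,90,98]).round(1), k.sum())
E
python3 b.py b1
```

```text
[ 566.16849331 -110.35953674  192.01930595] [ 3.14152886e+00 -6.71667938e-04  2.86928473e+00] [-0.4189584  -0.27764631 -2.14017999] -1.4937337420086323
slot_nominal 0.93 [152.8, 320.6] [ 527.1 -100.    47. ]
panel z 78.27069810811273
mark [322 107   2  14  19] [322.73684211 114.05263158] [490.8 -87.8  78.8]
mark [321 194   4  14  31] [322.         198.80645161] [ 565.4 -109.2   78.9]
in hole z pct [26.9 27.7 46.8 47.9 48.5 49.  49.6] 1334
```

View pics/b1.png

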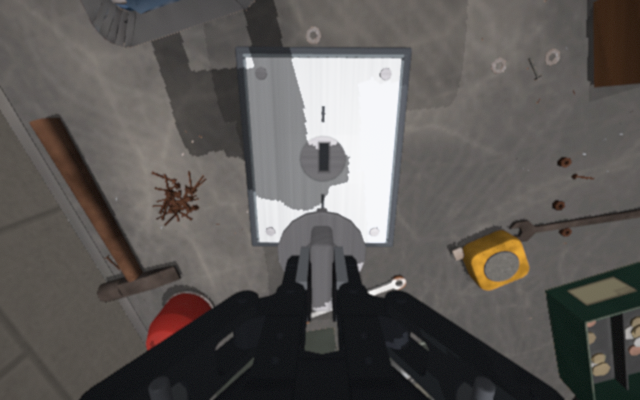

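```bash
cat > sl.py <<'E'
from h import *
import sys
f=np.load('pics/%s.npz'%sys.argv[1]);im,d=f['im'],f['d'];s=r.sense()
C=cloud('wrist',d,s);g=im.mean(2)
m,M=cam('wrist',s)
# mouth: intersect pixel rays with z=zt; sub-pixel via upsampled threshold
zt=float(sys.argv[2]);c0,r0=int(sys.argv[3]),int(sys.argv[4]);w=22
sub=g[r0-w:r0+w,c0-w:c0+w].astype(np.float32);print(sub[::3,8:36:2].astype(int))
print(C[r0-w:r0+w:3,c0-w+8:c0-w+36:2,2].round(0).astype(int))
up=cv2.resize(sub,None,fx=8,fy=8,interpolation=cv2.INTER_CUBIC)
b=(up<float(sys.argv[5])).astype(np.uint8)
n,l,st,ce=cv2.connectedComponentsWithStats(b);i=l[w*8,w*8]
ys,xs=np.nonzero(l==i);px=(xs+.5)/8-.5+c0-w;py=(ys+.5)/8-.5+r0-w
P=np.array([atz('wrist',(y,x),zt,s) for y,x in zip(py[::3],px[::3])])
print(i,st[i]/8,cv2.minAreaRect(P[:,:2].astype(np.float32)),P.mean(0))
E
python3 sl.py b1 48.2 324 157 60
```

```text
[[241 240 241 236 233 227 228 231 233 237 242 244 243 244]
 [233 222 216 215 217 219 219 219 218 218 216 218 229 241]
 [219 218 219 217 191 183 184 185 184 183 197 221 220 208]
 [186 178 214 213 151  56  48  49  46  79 168 199 191 147]
 [112 112 121 195 153  56  47  47  47  64 101 112 112 113]
 [113 115 114 113  98  51  47  49  46  64 101 114 113 112]
 [113 112 114 111  88  50  49  50  47  65 100 113 114 113]
 [110 110 109 109  89  49  47  47  47  64 100 110 110 110]
 [112 112 112 111  89  51  47  47  48  65 102 112 112 110]
 [115 115 115 114  88  49  48  47  47  70 106 115 115 115]
 [110 110 110 110  87  48  47  49  45  71 103 110 110 111]
 [112 113 111 112  89  50  47  46  47  70 103 112 112 112]
 [115 113 114 112  94  80  81  81  81  88 103 114 114 112]
 [115 115 115 114 114 115 115 115 113 114 114 116 115 113]
 [114 113 114 114 114 114 114 115 116 114 115 112 111 122]]
[[79 78 79 79 78 78 77 78 78 79 79 79 77 78]
 [79 78 77 48 50 49 47 48 48 48 48 77 78 78]
 [49 48 47 49 48 46 47 49 47 49 48 48 48 47]
 [49 49 48 50 48 29 28 28 27 28 48 49 48 50]
 [48 49 48 50 47 28 28 28 28 29 49
[... 193 characters left out ...]
49 49 50 48 47 27 27 29 29 28 49 50 48 48]
 [49 49 49 48 47 27 28 28 28 27 48 47 49 49]
 [49 48 49 49 47 27 28 28 28 28 50 49 49 48]
 [48 49 48 48 49 42 43 43 43 42 49 49 49 48]
 [49 49 49 48 48 48 49 48 49 49 50 47 49 49]
 [75 48 48 48 48 47 48 48 49 48 48 48 49 77]]Traceback (most recent call last):
  File "sl.py", line 14, in <module>
    P=np.array([atz('wrist',(y,x),zt,s) for y,x in zip(py[::3],px[::3])])
                ~~~^^^^^^^^^^^^^^^^^^^^
  File "h.py", line 18, in atz
    m,M=cam(n,s);d=M[:3,:3]@np.array([(rc[1]-m['cx'])/m['fx'],(rc[0]-m['cy'])/m['fy'],1])
        ~~~^^^^^
  File "h.py", line 5, in cam
    m=r.camera_model(n)
ValueError: time passes only in moves, steps and waits
```

```bash
cat > sl.py <<'E'
from h import *
f=np.load('pics/b1.npz');im=f['im'];s=r.sense();m,M=cam('wrist',s);g=im.mean(2)
def at(rw,c,z):
    q=M[:3,:3]@np.array([(c-m['cx'])/m['fx'],(rw-m['cy'])/m['fy'],1]);return M[:3,3]+q*(z-M[2,3])/q[2]
def edge(p,thr,x0,fall):
    for i in range(len(p)-1):
        a,b=p[i],p[i+1]
        if (a>thr>=b) if fall else (a<thr<=b): return x0+i+(a-thr)/(a-b)
L=[];Rr=[];T=[];B=[]
for y in range(155,168):
    p=g[y,310:345];L.append((y,edge(p,100,310,True)));Rr.append((y,310+34-edge(p[::-1],107,0,True)))
for x in range(321,328):
    T.append((edge(g[137:150,x],205,137,True),x));B.append((182-edge(g[160:183,x][::-1],100,0,True),x))
for nm,E in zip('LRTB',(L,Rr,T,B)): print(nm,np.round(E,2).tolist()[::3])
z=48.2
W={n:np.mean([at(*e,z)[:2] for e in E],0) for n,E in zip('LRTB',(L,Rr,T,B))}
print(W)
yaw=s['tcp_rot'][2];tx=np.array([np.cos(yaw),np.sin(yaw)]);ty=np.array([np.sin(yaw),-np.cos(yaw)])
t=s['eef_pos'][:2]
for n in W: print(n,'tool',((W[n]-t)@tx).round(2),((W[n]-t)@ty).round(2))
for n,E in (('L',L),('R',Rr)):
    Q=np.array([at(*e,z)[:2] for e in E]);w,v=np.linalg.eigh(np.cov(Q.T));print(n,np.degrees(np.arctan2(v[1,1],v[0,1]))%180)
k=[at(114.05,322.74,78.5),at(198.8,322.0,78.5)];dv=k[0]-k[1];print('marks yaw',np.degrees(np.arctan2(dv[1],dv[0])),'tool yaw',np.degrees(yaw), 'mid',(k[0]+k[1])/2)
# cover outline yaw + stud flange circle
mk=(f['d']>0)
E
python3 sl.py
```

```text
L [[155.0, 317.24], [158.0, 317.28], [161.0, 317.38], [164.0, 317.3], [167.0, 317.25]]
R [[155.0, 330.67], [158.0, 330.84], [161.0, 330.28], [164.0, 330.48], [167.0, 330.72]]
T [[140.14, 321.0], [140.21, 324.0], [140.21, 327.0]]
B [[172.23, 321.0], [172.2, 324.0], [172.19, 327.0]]
{'L': array([ 534.36029005, -105.14337671]), 'R': array([538.03683579, -91.88061503]), 'T': array([515.91518548, -92.8979977 ]), 'B': array([ 547.56057782, -101.56313458])}
L tool 32.08 -3.93
R tool 32.09 9.84
T tool 53.13 2.94
B tool 20.32 3.06
L 164.28725813579047
R 163.93384559411086
marks yaw 164.07656021662132 tool yaw 164.47665800247725 mid [528.36759217 -98.17532102  78.5       ]
```

The slot shows dark at (324,157), outer edges x 317–331, y 140–172, centre 36.7 mm / 2.9 mm from the tool. Flange and wing sit straight in the fingers. Align and descend to just above the receiver.

Emit:
{"fn": "move_arm", "kwargs": {"squeeze": 90, "increments": [{"tx": 1.8, "ty": 0.15, "tz": 0, "rx": 0, "ry": 0, "rz": 0.3, "gripper": -1}, {"tx": 1.86, "ty": 0.14, "tz": 0, "rx": 0, "ry": 0, "rz": 0, "gripper": -1}, {"tx": 0, "ty": 0, "tz": 2, "rx": 0, "ry": 0, "rz": 0, "gripper": -1}, {"tx": 0, "ty": 0, "tz": 2, "rx": 0, "ry": 0, "rz": 0, "gripper": -1}, {"tx": 0, "ty": 0, "tz": 0, "rx": 0, "ry": 0, "rz": 0, "gripper": -1}, {"tx": 0, "ty": 0, "tz": 0, "rx": 0, "ry": 0, "rz": 0, "gripper": -1}]}}

```text
clock: 8.65
eef_pos: [532.0, -97.5, 152.5]
tcp_rot: [-3.142, -0.001, 2.866]
contact_force: [0.6, 0.4, -2.1]
opening: 0.118
```

Run:
```python
from h import *
s=r.sense();print(s['eef_pos'],s['tcp_rot'],s['contact_force'],s['wrist_torque'])
a,_=r.grab_frame('side');b,_=r.grab_frame('wrist')
o=np.zeros((600,800,3),np.uint8);o[:400,:]=cv2.resize(a[200:300,250:450],(800,400),interpolation=2);o[400:,:320]=cv2.resize(b,(320,200))
cv2.imwrite('pics/s2.png',o[:,:,::-1])
```

```text
[531.98637138 -97.52231649 152.48915342] [-3.14154434e+00 -5.76295410e-04  2.86564122e+00] [ 0.59973677  0.4478507  -2.14898365] [-0.00479393  0.00208466  0.0582874 ]
```

View pics/s2.png

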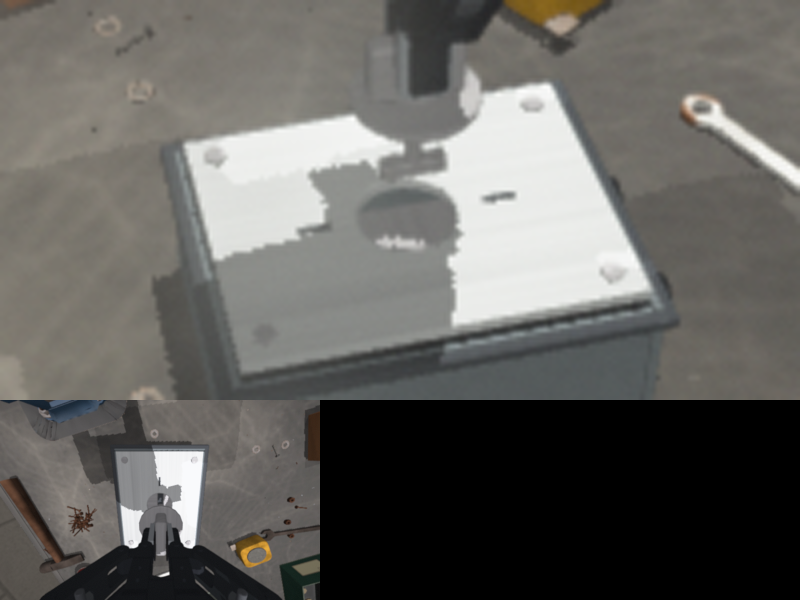

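The foot at (412,163) is over the hole at (408,215), parallel to the marks. Descend into the hole.

Emit:
{"fn": "move_arm", "kwargs": {"squeeze": 90, "increments": [{"tx": 0, "ty": 0, "tz": 1.2, "rx": 0, "ry": 0, "rz": 0, "gripper": -1}, {"tx": 0, "ty": 0, "tz": 1.2, "rx": 0, "ry": 0, "rz": 0, "gripper": -1}, {"tx": 0, "ty": 0, "tz": 1, "rx": 0, "ry": 0, "rz": 0, "gripper": -1}, {"tx": 0, "ty": 0, "tz": 1, "rx": 0, "ry": 0, "rz": 0, "gripper": -1}, {"tx": 0, "ty": 0, "tz": 0, "rx": 0, "ry": 0, "rz": 0, "gripper": -1}, {"tx": 0, "ty": 0, "tz": 0, "rx": 0, "ry": 0, "rz": 0, "gripper": -1}]}}

```text
clock: 9.35
eef_pos: [531.8, -97.9, 107.9]
tcp_rot: [-3.141, -0.001, 2.865]
contact_force: [0.3, -0.1, -1.5]
opening: 0.118
```

Emit:
{"fn": "move_arm", "kwargs": {"increments": [{"tx": 0, "ty": 0, "tz": 0.2, "rx": 0, "ry": 0, "rz": 0, "gripper": -1}, {"tx": 0, "ty": 0, "tz": 0.2, "rx": 0, "ry": 0, "rz": 0, "gripper": -1}, {"tx": 0, "ty": 0, "tz": 0.2, "rx": 0, "ry": 0, "rz": 0, "gripper": -1}, {"tx": 0, "ty": 0, "tz": 0.15, "rx": 0, "ry": 0, "rz": 0, "gripper": -1}, {"tx": 0, "ty": 0, "tz": 0, "rx": 0, "ry": 0, "rz": 0, "gripper": -1}, {"tx": 0, "ty": 0, "tz": 0, "rx": 0, "ry": 0, "rz": 0, "gripper": -1}], "squeeze": 90}}

```text
clock: 9.95
eef_pos: [532.0, -97.9, 100.8]
tcp_rot: [-3.142, 0.0, 2.865]
contact_force: [-0.4, 0.3, -2.2]
opening: 0.119
```

Emit:
{"fn": "move_arm", "kwargs": {"increments": [{"tx": 0, "ty": 0, "tz": 0.1, "rx": 0, "ry": 0, "rz": 0, "gripper": -1}, {"tx": 0, "ty": 0, "tz": 0.1, "rx": 0, "ry": 0, "rz": 0, "gripper": -1}, {"tx": 0, "ty": 0, "tz": 0, "rx": 0, "ry": 0, "rz": 0, "gripper": -1}], "squeeze": 90}}

```text
clock: 10.25
eef_pos: [531.9, -97.9, 98.7]
tcp_rot: [-3.142, -0.0, 2.865]
contact_force: [-0.2, -0.3, -1.7]
opening: 0.117
```

Emit:
{"fn": "move_arm", "kwargs": {"increments": [{"tx": 0, "ty": 0, "tz": 0.1, "rx": 0, "ry": 0, "rz": 0, "gripper": -1}, {"tx": 0, "ty": 0, "tz": 0.1, "rx": 0, "ry": 0, "rz": 0, "gripper": -1}, {"tx": 0, "ty": 0, "tz": 0, "rx": 0, "ry": 0, "rz": 0, "gripper": -1}], "squeeze": 90}}

```text
clock: 10.55
eef_pos: [531.9, -97.9, 96.6]
tcp_rot: [3.142, -0.0, 2.865]
contact_force: [0.1, 0.9, -2.0]
opening: 0.12
```

Emit:
{"fn": "move_arm", "kwargs": {"increments": [{"tx": 0, "ty": 0, "tz": 0.1, "rx": 0, "ry": 0, "rz": 0, "gripper": -1}, {"tx": 0, "ty": 0, "tz": 0.1, "rx": 0, "ry": 0, "rz": 0, "gripper": -1}, {"tx": 0, "ty": 0, "tz": 0.1, "rx": 0, "ry": 0, "rz": 0, "gripper": -1}, {"tx": 0, "ty": 0, "tz": 0, "rx": 0, "ry": 0, "rz": 0, "gripper": -1}], "squeeze": 90}}

```text
clock: 10.95
eef_pos: [531.8, -97.9, 93.6]
tcp_rot: [-3.142, -0.0, 2.865]
contact_force: [1.3, 1.1, -1.1]
opening: 0.12
```

Emit:
{"fn": "move_arm", "kwargs": {"increments": [{"tx": 0, "ty": 0, "tz": 0.1, "rx": 0, "ry": 0, "rz": 0, "gripper": -1}, {"tx": 0, "ty": 0, "tz": 0.1, "rx": 0, "ry": 0, "rz": 0, "gripper": -1}, {"tx": 0, "ty": 0, "tz": 0.1, "rx": 0, "ry": 0, "rz": 0, "gripper": -1}, {"tx": 0, "ty": 0, "tz": 0, "rx": 0, "ry": 0, "rz": 0, "gripper": -1}], "squeeze": 90}}

```text
clock: 11.35
eef_pos: [532.0, -97.9, 90.7]
tcp_rot: [-3.142, -0.0, 2.865]
contact_force: [-0.1, 0.0, -1.1]
opening: 0.116
```

Emit:
{"fn": "move_arm", "kwargs": {"increments": [{"tx": 0, "ty": 0, "tz": 0.1, "rx": 0, "ry": 0, "rz": 0, "gripper": -1}, {"tx": 0, "ty": 0, "tz": 0.1, "rx": 0, "ry": 0, "rz": 0, "gripper": -1}, {"tx": 0, "ty": 0, "tz": 0.1, "rx": 0, "ry": 0, "rz": 0, "gripper": -1}, {"tx": 0, "ty": 0, "tz": 0, "rx": 0, "ry": 0, "rz": 0, "gripper": -1}], "squeeze": 90}}

```text
clock: 11.75
eef_pos: [532.0, -97.9, 87.8]
tcp_rot: [3.142, 0.0, 2.865]
contact_force: [-0.9, -0.6, 2.4]
opening: 0.118
```

Emit:
{"fn": "move_arm", "kwargs": {"increments": [{"tx": 0, "ty": 0, "tz": 0.1, "rx": 0, "ry": 0, "rz": 0, "gripper": -1}, {"tx": 0, "ty": 0, "tz": 0.1, "rx": 0, "ry": 0, "rz": 0, "gripper": -1}, {"tx": 0, "ty": 0, "tz": 0.1, "rx": 0, "ry": 0, "rz": 0, "gripper": -1}, {"tx": 0, "ty": 0, "tz": 0, "rx": 0, "ry": 0, "rz": 0, "gripper": -1}], "squeeze": 90}}

```text
clock: 12.15
eef_pos: [532.0, -97.9, 84.7]
tcp_rot: [-3.142, -0.0, 2.865]
contact_force: [-0.9, 0.5, 3.9]
opening: 0.119
```

Emit:
{"fn": "move_arm", "kwargs": {"increments": [{"tx": 0, "ty": 0, "tz": 0.1, "rx": 0, "ry": 0, "rz": 0, "gripper": -1}, {"tx": 0, "ty": 0, "tz": 0.1, "rx": 0, "ry": 0, "rz": 0, "gripper": -1}, {"tx": 0, "ty": 0, "tz": 0, "rx": 0, "ry": 0, "rz": 0, "gripper": -1}], "squeeze": 90}}

```text
clock: 12.45
eef_pos: [532.0, -97.9, 82.7]
tcp_rot: [-3.142, 0.0, 2.865]
contact_force: [-1.5, -0.5, 2.9]
opening: 0.118
```

Emit:
{"fn": "move_arm", "kwargs": {"increments": [{"tx": 0, "ty": 0, "tz": 0.1, "rx": 0, "ry": 0, "rz": 0, "gripper": -1}, {"tx": 0, "ty": 0, "tz": 0, "rx": 0, "ry": 0, "rz": 0, "gripper": -1}], "squeeze": 90}}

```text
clock: 12.65
eef_pos: [532.0, -97.9, 81.8]
tcp_rot: [-3.142, -0.0, 2.865]
contact_force: [-1.4, -0.5, 5.2]
opening: 0.118
```

Now feel for the bottom in half-millimetre steps.

Emit:
{"fn": "move_arm", "kwargs": {"increments": [{"tx": 0, "ty": 0, "tz": 0.05, "rx": 0, "ry": 0, "rz": 0, "gripper": -1}, {"tx": 0, "ty": 0, "tz": 0.05, "rx": 0, "ry": 0, "rz": 0, "gripper": -1}, {"tx": 0, "ty": 0, "tz": 0, "rx": 0, "ry": 0, "rz": 0, "gripper": -1}], "squeeze": 90}}

```text
clock: 12.95
eef_pos: [532.0, -97.9, 80.9]
tcp_rot: [-3.142, 0.0, 2.865]
contact_force: [-2.6, 0.6, 5.5]
opening: 0.119
```

Emit:
{"fn": "move_arm", "kwargs": {"increments": [{"tx": 0, "ty": 0, "tz": 0.05, "rx": 0, "ry": 0, "rz": 0, "gripper": -1}, {"tx": 0, "ty": 0, "tz": 0, "rx": 0, "ry": 0, "rz": 0, "gripper": -1}], "squeeze": 90}}

```text
clock: 13.15
eef_pos: [532.0, -97.9, 80.4]
tcp_rot: [-3.142, 0.0, 2.865]
contact_force: [-2.4, 0.4, 6.0]
opening: 0.122
```

Emit:
{"fn": "move_arm", "kwargs": {"increments": [{"tx": 0, "ty": 0, "tz": 0.05, "rx": 0, "ry": 0, "rz": 0, "gripper": -1}, {"tx": 0, "ty": 0, "tz": 0, "rx": 0, "ry": 0, "rz": 0, "gripper": -1}], "squeeze": 90}}

```text
clock: 13.35
eef_pos: [532.0, -97.9, 80.0]
tcp_rot: [-3.142, 0.0, 2.865]
contact_force: [-2.0, -0.7, 7.8]
opening: 0.119
```

Emit:
{"fn": "move_arm", "kwargs": {"increments": [{"tx": 0, "ty": 0, "tz": 0.05, "rx": 0, "ry": 0, "rz": 0, "gripper": -1}, {"tx": 0, "ty": 0, "tz": 0, "rx": 0, "ry": 0, "rz": 0, "gripper": -1}], "squeeze": 90}}

```text
clock: 13.55
eef_pos: [532.1, -97.9, 80.0]
tcp_rot: [3.142, 0.0, 2.865]
contact_force: [-4.9, -0.6, 12.3]
opening: 0.117
```

Emit:
{"fn": "move_arm", "kwargs": {"increments": [{"tx": 0, "ty": 0, "tz": 0.05, "rx": 0, "ry": 0, "rz": 0, "gripper": -1}, {"tx": 0, "ty": 0, "tz": 0, "rx": 0, "ry": 0, "rz": 0, "gripper": -1}], "squeeze": 90}}

```text
clock: 13.75
eef_pos: [532.2, -97.9, 79.9]
tcp_rot: [3.142, 0.0, 2.865]
contact_force: [-5.8, 1.7, 16.8]
opening: 0.115
```

The bottom is felt at TCP z ≈ 80.0. Back off about 1 mm, then turn.

Emit:
{"fn": "move_arm", "kwargs": {"increments": [{"tx": 0, "ty": 0, "tz": -0.1, "rx": 0, "ry": 0, "rz": 0, "gripper": -1}, {"tx": 0.03, "ty": 0, "tz": -0.08, "rx": 0, "ry": 0, "rz": 0, "gripper": -1}, {"tx": 0, "ty": 0, "tz": 0, "rx": 0, "ry": 0, "rz": 0, "gripper": -1}], "squeeze": 110}}

```text
clock: 14.05
eef_pos: [532.1, -97.9, 81.0]
tcp_rot: [3.142, 0.001, 2.865]
contact_force: [-0.9, -0.2, 4.5]
opening: 0.111
```

Emit:
{"fn": "move_arm", "kwargs": {"increments": [{"tx": 0, "ty": 0, "tz": 0, "rx": 0, "ry": 0, "rz": 5, "gripper": -1}, {"tx": 0, "ty": 0, "tz": 0, "rx": 0, "ry": 0, "rz": 5, "gripper": -1}, {"tx": 0, "ty": 0, "tz": 0, "rx": 0, "ry": 0, "rz": 0, "gripper": -1}], "squeeze": 110}}

```text
clock: 14.35
eef_pos: [532.4, -97.9, 80.9]
tcp_rot: [3.141, 0.001, 2.688]
contact_force: [-0.3, -0.1, 5.8]
opening: 0.113
```

```bash
python3 -c "
from h import *
s=r.sense();print(s['eef_pos'],s['tcp_rot'],s['contact_force'],s['wrist_torque'],s['opening'])"
```

```text
[532.38810168 -97.90426014  80.9412118 ] [3.14118744e+00 1.36195924e-03 2.68763341e+00] [-0.25384307 -0.07912968  5.80755906] [-0.02057267  0.1197072  -0.1182376 ] 0.11271900850886861
```

Emit:
{"fn": "move_arm", "kwargs": {"increments": [{"tx": 0, "ty": 0, "tz": 0, "rx": 0, "ry": 0, "rz": 6, "gripper": -1}, {"tx": 0, "ty": 0, "tz": 0, "rx": 0, "ry": 0, "rz": 6, "gripper": -1}, {"tx": 0, "ty": 0, "tz": 0, "rx": 0, "ry": 0, "rz": 6, "gripper": -1}, {"tx": 0, "ty": 0, "tz": 0, "rx": 0, "ry": 0, "rz": 6, "gripper": -1}, {"tx": 0, "ty": 0, "tz": 0, "rx": 0, "ry": 0, "rz": 6, "gripper": -1}, {"tx": 0, "ty": 0, "tz": 0, "rx": 0, "ry": 0, "rz": 0, "gripper": -1}], "squeeze": 110}}

```text
clock: 14.95
eef_pos: [532.4, -97.9, 80.9]
tcp_rot: [3.141, 0.001, 2.163]
contact_force: [-0.9, 0.3, 6.0]
opening: 0.115
```

Run:
```python
from h import *
s=r.sense();print(s['eef_pos'],s['tcp_rot'],s['contact_force'],s['wrist_torque'],s['opening'])
b,_=r.grab_frame('wrist');a,_=r.grab_frame('side')
o=np.zeros((600,800,3),np.uint8);o[:360,:640]=b[40:];o[360:600,:480]=cv2.resize(a[200:320,260:500],(480,240),interpolation=2)
cv2.imwrite('pics/s3.png',o[:,:,::-1])
```

```text
[532.40732287 -97.90228929  80.94311385] [3.14052613e+00 9.83702063e-04 2.16343301e+00] [-0.86636169  0.30567549  5.98815115] [-0.04545997  0.04775986 -0.11025832] 0.11541130894344989
```

View pics/s3.png

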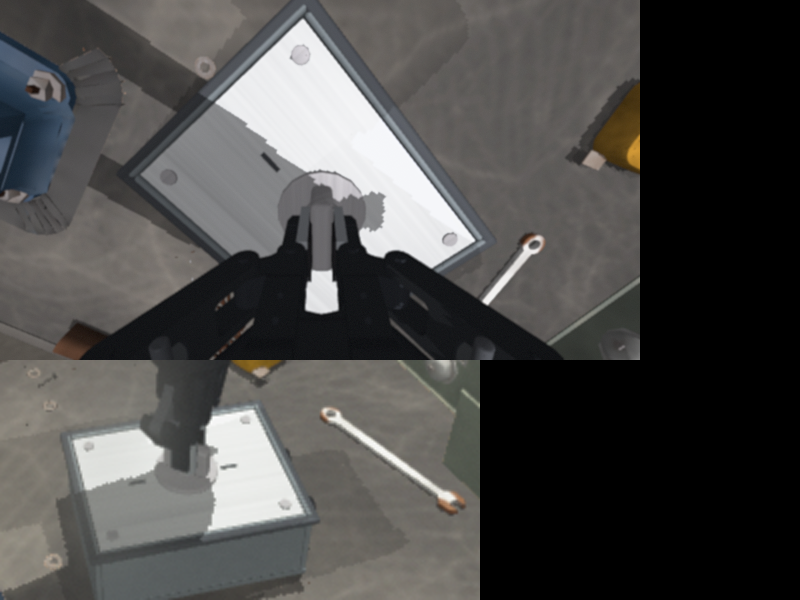

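The wing at (321,235) is still aligned with the fingers after 40° and the cover is pressed down; finish the turn.

Emit:
{"fn": "move_arm", "kwargs": {"increments": [{"tx": 0, "ty": 0, "tz": 0, "rx": 0, "ry": 0, "rz": 6, "gripper": -1}, {"tx": 0, "ty": 0, "tz": 0, "rx": 0, "ry": 0, "rz": 6, "gripper": -1}, {"tx": 0, "ty": 0, "tz": 0, "rx": 0, "ry": 0, "rz": 6, "gripper": -1}, {"tx": 0, "ty": 0, "tz": 0, "rx": 0, "ry": 0, "rz": 6, "gripper": -1}, {"tx": 0, "ty": 0, "tz": 0, "rx": 0, "ry": 0, "rz": 6, "gripper": -1}, {"tx": 0, "ty": 0, "tz": 0, "rx": 0, "ry": 0, "rz": 6, "gripper": -1}, {"tx": 0, "ty": 0, "tz": 0, "rx": 0, "ry": 0, "rz": 6, "gripper": -1}, {"tx": 0, "ty": 0, "tz": 0, "rx": 0, "ry": 0, "rz": 0, "gripper": -1}], "squeeze": 110}}

```text
clock: 15.85
eef_pos: [532.1, -97.9, 80.8]
tcp_rot: [3.141, 0.0, 1.43]
contact_force: [-1.2, 0.4, 5.4]
opening: 0.113
```

Emit:
{"fn": "move_arm", "kwargs": {"increments": [{"tx": 0, "ty": 0, "tz": 0, "rx": 0, "ry": 0, "rz": 3, "gripper": -1}, {"tx": 0, "ty": 0, "tz": 0, "rx": 0, "ry": 0, "rz": 3, "gripper": -1}, {"tx": 0, "ty": 0, "tz": 0, "rx": 0, "ry": 0, "rz": 2, "gripper": -1}, {"tx": 0, "ty": 0, "tz": 0, "rx": 0, "ry": 0, "rz": 0, "gripper": -1}], "squeeze": 110}}

```text
clock: 16.25
eef_pos: [532.0, -97.9, 80.8]
tcp_rot: [3.141, 0.0, 1.293]
contact_force: [-0.4, 0.6, 5.5]
opening: 0.112
```

```bash
python3 -c "
from h import *
s=r.sense();print(s['eef_pos'],s['tcp_rot'],s['contact_force'],s['wrist_torque'],s['opening'])"
```

```text
[532.00988073 -97.91246984  80.81643335] [3.14092672e+00 2.93163637e-05 1.29325026e+00] [-0.35234229  0.58849806  5.54886725] [-0.05546552  0.23209872 -0.0916739 ] 0.11246679523089295
```

Emit:
{"fn": "move_arm", "kwargs": {"increments": [{"tx": 0, "ty": 0, "tz": 0, "rx": 0, "ry": 0, "rz": 1, "gripper": -1}, {"tx": 0, "ty": 0, "tz": 0, "rx": 0, "ry": 0, "rz": 0, "gripper": -1}], "squeeze": 110}}

```text
clock: 16.45
eef_pos: [532.0, -97.9, 80.8]
tcp_rot: [3.141, -0.0, 1.277]
contact_force: [-1.1, -0.1, 6.0]
opening: 0.113
```

```bash
python3 -c "
from h import *
s=r.sense();print(s['eef_pos'],s['tcp_rot'],s['contact_force'],s['wrist_torque'],s['opening'])"
```

```text
[532.03916918 -97.90109124  80.82681319] [ 3.14087095e+00 -1.32515832e-05  1.27656294e+00] [-1.05229602 -0.13573179  6.04989582] [-0.05617408  0.22163352 -0.06290558] 0.11276511140266447
```

Emit:
{"fn": "move_arm", "kwargs": {"increments": [{"tx": 0, "ty": 0, "tz": 0, "rx": 0, "ry": 0, "rz": 1, "gripper": -1}, {"tx": 0, "ty": 0, "tz": 0, "rx": 0, "ry": 0, "rz": 1, "gripper": -1}, {"tx": 0, "ty": 0, "tz": 0, "rx": 0, "ry": 0, "rz": 0, "gripper": -1}], "squeeze": 110}}

```text
clock: 16.75
eef_pos: [532.0, -97.9, 80.8]
tcp_rot: [3.141, -0.0, 1.242]
contact_force: [-1.4, -0.4, 5.0]
opening: 0.112
```

```bash
python3 -c "
from h import *
s=r.sense();print(s['eef_pos'],s['tcp_rot'],s['contact_force'],s['wrist_torque'],s['opening'])"
```

```text
[531.98253548 -97.86741258  80.82203667] [ 3.14100671e+00 -2.02672491e-05  1.24166255e+00] [-1.39364561 -0.44427167  4.95088002] [ 0.04823519  0.28085074 -0.03769974] 0.1124913686008727
```

Emit:
{"fn": "move_arm", "kwargs": {"increments": [{"tx": 0, "ty": 0, "tz": 0, "rx": 0, "ry": 0, "rz": -1, "gripper": -1}, {"tx": 0, "ty": 0, "tz": -0.1, "rx": 0, "ry": 0, "rz": 0, "gripper": -1}, {"tx": 0, "ty": 0, "tz": -0.1, "rx": 0, "ry": 0, "rz": 0, "gripper": -1}, {"tx": 0, "ty": 0, "tz": -0.1, "rx": 0, "ry": 0, "rz": 0, "gripper": -1}, {"tx": 0, "ty": 0, "tz": 0, "rx": 0, "ry": 0, "rz": 0, "gripper": -1}], "squeeze": 110}}

```text
clock: 17.25
eef_pos: [532.0, -97.9, 83.8]
tcp_rot: [3.141, 0.0, 1.26]
contact_force: [-0.5, -0.8, 4.4]
opening: 0.113
```

Emit:
{"fn": "move_arm", "kwargs": {"increments": [{"tx": 0, "ty": 0, "tz": -0.1, "rx": 0, "ry": 0, "rz": 0, "gripper": -1}, {"tx": 0, "ty": 0, "tz": 0, "rx": 0, "ry": 0, "rz": 0, "gripper": -1}], "squeeze": 110}}

```text
clock: 17.45
eef_pos: [532.0, -97.9, 84.7]
tcp_rot: [3.141, -0.0, 1.26]
contact_force: [-0.0, -0.7, 3.2]
opening: 0.114
```

Emit:
{"fn": "move_arm", "kwargs": {"increments": [{"tx": 0, "ty": 0, "tz": -0.1, "rx": 0, "ry": 0, "rz": 0, "gripper": -1}, {"tx": 0, "ty": 0, "tz": 0, "rx": 0, "ry": 0, "rz": 0, "gripper": -1}], "squeeze": 110}}

```text
clock: 17.65
eef_pos: [531.9, -97.9, 85.6]
tcp_rot: [3.141, -0.0, 1.259]
contact_force: [2.3, -1.6, 2.3]
opening: 0.114
```

Emit:
{"fn": "move_arm", "kwargs": {"increments": [{"tx": 0, "ty": 0, "tz": -0.05, "rx": 0, "ry": 0, "rz": 0, "gripper": -1}, {"tx": 0, "ty": 0, "tz": 0, "rx": 0, "ry": 0, "rz": 0, "gripper": -1}], "squeeze": 110}}

```text
clock: 17.85
eef_pos: [531.8, -97.9, 85.8]
tcp_rot: [3.141, 0.0, 1.26]
contact_force: [3.5, -2.0, -4.5]
opening: 0.112
```

Emit:
{"fn": "move_arm", "kwargs": {"increments": [{"tx": 0, "ty": 0, "tz": -0.05, "rx": 0, "ry": 0, "rz": 0, "gripper": -1}, {"tx": 0, "ty": 0, "tz": 0, "rx": 0, "ry": 0, "rz": 0, "gripper": -1}], "squeeze": 110}}

```text
clock: 18.05
eef_pos: [531.5, -97.8, 85.9]
tcp_rot: [-3.141, 0.0, 1.26]
contact_force: [4.7, -2.6, -11.2]
opening: 0.113
```

The force now pulls back sharply at 5.7 mm above the bottom: the stud is locked in the groove. Relax and let go.

Emit:
{"fn": "move_arm", "kwargs": {"increments": [{"tx": 0, "ty": 0, "tz": 0.1, "rx": 0, "ry": 0, "rz": 0, "gripper": -1}, {"tx": 0, "ty": 0, "tz": 0, "rx": 0, "ry": 0, "rz": 0, "gripper": -0.6}, {"tx": 0, "ty": 0, "tz": 0, "rx": 0, "ry": 0, "rz": 0, "gripper": -0.3}, {"tx": 0, "ty": 0, "tz": 0, "rx": 0, "ry": 0, "rz": 0, "gripper": -0.3}, {"tx": 0, "ty": 0, "tz": 0, "rx": 0, "ry": 0, "rz": 0, "gripper": -0.3}, {"tx": 0, "ty": 0, "tz": 0, "rx": 0, "ry": 0, "rz": 0, "gripper": -0.3}], "squeeze": 60}}

```text
clock: 18.65
eef_pos: [531.6, -97.7, 85.6]
tcp_rot: [-3.141, -0.0, 1.26]
contact_force: [-0.1, -0.6, -0.0]
opening: 0.351
```

Emit:
{"fn": "move_arm", "kwargs": {"increments": [{"tx": 0, "ty": 0, "tz": -0.5, "rx": 0, "ry": 0, "rz": 0, "gripper": -0.3}, {"tx": 0, "ty": 0, "tz": -1, "rx": 0, "ry": 0, "rz": 0, "gripper": -0.3}, {"tx": 0, "ty": 0, "tz": -2, "rx": 0, "ry": 0, "rz": 0, "gripper": -0.3}, {"tx": 0, "ty": 0, "tz": -3, "rx": 0, "ry": 0, "rz": 0, "gripper": -0.3}, {"tx": 0, "ty": 0, "tz": -3, "rx": 0, "ry": 0, "rz": 0, "gripper": -0.3}, {"tx": -2, "ty": 0, "tz": 0, "rx": 0, "ry": 0, "rz": 0, "gripper": -0.3}, {"tx": -2, "ty": 0, "tz": 0, "rx": 0, "ry": 0, "rz": 0, "gripper": -0.3}, {"tx": 0, "ty": 0, "tz": 0, "rx": 0, "ry": 0, "rz": 0, "gripper": -0.3}, {"tx": 0, "ty": 0, "tz": 0, "rx": 0, "ry": 0, "rz": 0, "gripper": -0.3}], "squeeze": 60}}

```text
clock: 19.55
eef_pos: [519.5, -136.0, 181.2]
tcp_rot: [3.141, -0.0, 1.258]
contact_force: [-0.3, -0.2, 0.9]
opening: 0.352
```

Run:
```python
from h import *
s=r.sense();print(s['eef_pos'],s['contact_force'],s['opening'])
b,d=r.grab_frame('wrist');C=cloud('wrist',d,s)
for nm,z0,z1,R in [('wing',92-15,120,35),('flange',60,76.5,32)]:
    rr=np.hypot(C[...,0]-532,C[...,1]+98);k=(d>0)&(C[...,2]>z0)&(C[...,2]<z1)&(rr<R)
    if nm=='wing':k&=rr<19.5
    if k.sum()>10:
        P=C[k];q=cv2.minAreaRect(P[:,:2].astype(np.float32));w,v=np.linalg.eigh(np.cov(P[:,:2].T));print(nm,k.sum(),np.percentile(P[:,2],[5,50,95]),q,np.degrees(np.arctan2(v[1,1],v[0,1])))
g=b.mean(2);rr=np.hypot(C[...,0]-532,C[...,1]+98)
k=(d>0)&(rr>35)&(rr<58)&(g>130);print('cover z',np.percentile(C[k][:,2],[10,50,90]))
a,_=r.grab_frame('side')
o=np.zeros((600,800,3),np.uint8);o[:360,:640]=b[:360];o[360:600,:480]=cv2.resize(a[200:320,260:500],(480,240),interpolation=2)
cv2.imwrite('pics/s4.png',o[:,:,::-1])
```

```text
[ 519.51340371 -135.9861187   181.19764743] [-0.32156136 -0.16740039  0.91368258] 0.3520823905160583
wing 1549 [ 77.44211155  81.98975202 106.71259717] ((532.2374267578125, -97.84333801269531), (38.246089935302734, 38.11887741088867), 71.50965118408203) 60.36810721360326
flange 1129 [72.08343379 73.22603569 74.57367197] ((532.04296875, -98.0325927734375), (63.41738510131836, 63.5488166809082), 47.829383850097656) 156.24453381472273
cover z [72.31427216 73.18035495 74.03226547]
```

View pics/s4.png

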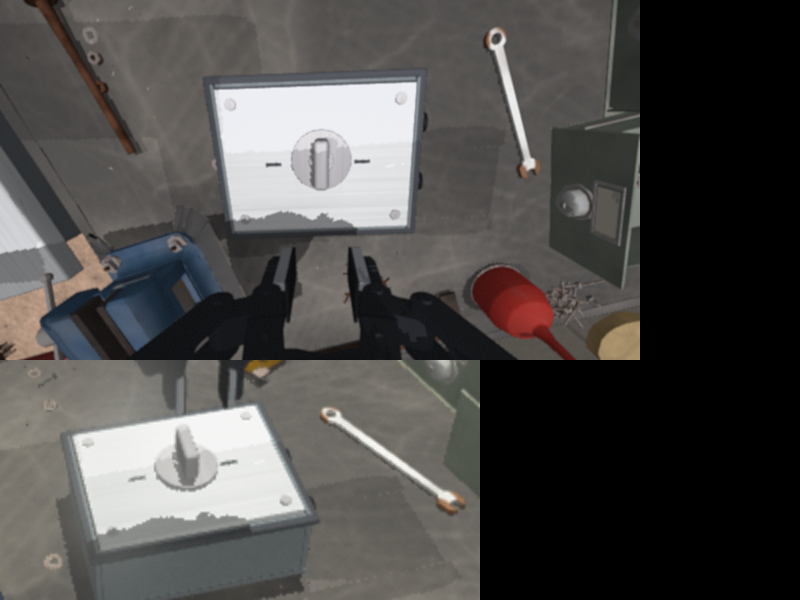

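The wing at (321,163) stands square to the marks at (273,164) and (362,161). The flange is flat on the cover. The cover reads 73.2 mm against 78.3 mm before, so it is held about 5 mm down with the gripper clear.

```bash
python3 -c "
from rig import r
print(r.sign_off())"
```

```text
the job is handed in; nothing more can be done
None
```

The stud is locked in the battery box and holding the cover down. I handed the job in at about 19.7 s of the 72 s allowed; the sign-off gives no verdict.

I took the stud from its stand and lowered it through the cover hole into the slot, which the wrist camera put about 4 mm from nominal. The bottom showed as a rise to about 17 N. I backed off 1 mm, turned the stud clockwise about 90° and eased it up until it locked.

**Checks that passed:**
- **Lock:** an upward pull met solid resistance (about 11 N) roughly 5.8 mm above the bottom.
- **Released:** with the gripper clear, the wing stands square to the hole marks, the flange lies flat, and the cover stays about 5 mm down.

**Checks that did not agree:**
- **Turn stop:** I never felt a clear stop. I turned about 3° past 90° with no rise in torque, then came back 1° before lifting.
- **Final wing angle:** my depth measurement of the wing was unreliable because cover points got mixed in. I judged the final angle from the picture instead.
- **First moves:** the first two move calls were refused as invalid input, with no effect on the arm.

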